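# Book out a varnish tin at the code reader and hang up its job tag

### The arm

A 6-joint arm with a two-finger parallel gripper is mounted at the origin on the work surface. World frame = base frame: x ahead of the robot, y to its left, z up, the work surface at z = 0. Lengths are in mm, angles in rad, forces in N, time in s.
With the tool pointing down it reaches from about 350 to 775 mm from the base axis. Payload 7.3 kg.
Tool frame: the origin (TCP) lies at the very end of the fingers, on their centre line; the grasp point (between the pads) lies 19 mm behind it; z points along the fingers, y is the line along which they close (so a half turn about z gives the same grasp; the last joint's range is limited). The gripper opens to 92 mm and grips with 3 to 60 N. Pads are 19 mm wide; open, the fingers measure 130 mm over their backs; the gripper's body (75 mm by 190 mm) begins 47 mm behind the grasp point.
Start: joints at [1.118, 0.342, 1.524, -0, 1.275, -0.146], TCP at [158.54, 500.51, 226.741] pointing down, gripper open.
Joint ranges: [-2.53, 2.53], [-0.77, 2.02], [0.04, 2.7], [-1, 4.14], [0.28, 2.66], [-3.11, 3.11]. Speed limits (rad/s): [2.57, 2.57, 3.14, 3.14, 3.14, 3.14].

### API

Orientations are given as [roll, pitch, yaw] about the fixed x, y, z axes, in that order (R = Rz(yaw) Ry(pitch) Rx(roll)).
In Python, from plant import bot gives the robot as it stands.
- The arm moves only by the tool send_rows, never from a script. Its argument "rows" is a list of rows, each an object of numbers: "x", "y", "z": the shift along the tool's x, y, z in units of 0.2 m (1.0 is 0.2 m); "ax", "ay", "az": the turn, a rotation vector about the tool's x, y, z in units of 60 degrees (1.0 is 60 degrees); "jaw": the opening, from -1 (shut) to 1 (fully open), so that 0 is half open. In form: [{"x": .., "y": .., "z": .., "ax": .., "ay": .., "az": .., "jaw": ..}, ...]. A call has exactly 10 rows; each row is the pose to reach, as a shift and turn from the pose commanded when the call began, along the tool's axes at that moment; what a row does not reach only later rows make up. A row lasts 1/8 s, in which the tool goes at most 62.5 mm and 10.7 degrees, less where a joint would pass 70% of its speed; a pose out of reach is approached as far as the arm can. A call with a number of a shift or a turn outside -1 to 1 is refused whole. A call with a gripper value outside its range is refused whole. The fingers move at their own pace and stop on an object; the grip force is fixed at half the most. Time passes only in rows, so rows that repeat a pose let the fingers close, or fill a call up. It gives the time, the measured TCP pose, the force, the opening and the grip force at its end, in the units of the state.
- bot.get_obs(): the state, without advancing time (a new reading comes with each control period).
- bot.capture(name): name is "side" or "top" or "wrist"; returns (picture, depth): 384x512x3 uint8, red, green, blue; 384x512 float32, mm along the optical axis (not along the pixel's ray), 0 where there is no reading.
- bot.camera_model(name): a dict with "vertical_fov" (degrees; the focal length in pixels is half the picture's height over the tangent of half this angle, whatever the lens; pixels are square), "cx", "cy" (the principal point, pixels), "k1" (the pictures are not rectified: a ray, as slopes to the right and down, at radius r is drawn at 1 + k1 r^2 times it, then the intrinsics apply), "R" (3x3) and "t" (3): a world point X has camera coordinates R X + t; the wrist camera has in their place "T_tool_cam" (4x4, takes a point from camera to tool coordinates, whose origin is the TCP and whose axes are the flange's). Camera axes: x right, y down, z forward; pixel columns grow to the right and rows downward; lengths in mm; the calibration is good to about 2 mm. A picture is of the moment at which its call begins: read the wrist's pose just before it. camera_model takes no time and is no camera call.
- bot.close_job(): hands the job in; it is judged then, once.
The state is a dict: "time": time; "joint_positions": joint angles; "dq": joint speeds; "tau": joint torques, N m; "tool_pos": TCP position; "tcp_rot": TCP orientation; "contact_force": force on the tool from outside, world axes, zero at the start; "moment": the same for the moment, N m; "grip_width": finger opening in mm; "finger_force": force on a finger pad.
Only numpy, scipy, OpenCV 4.12 (cv2) and the standard library are available. Lean on these libraries where they do the work, as an engineer would, in place of code of your own. Each camera call takes 0.05 s, during which the arm holds its last target. There are 200 camera calls.

### The job

Book out the slim varnish tin at the code reader: keeping it upright, set it down gently (not dropped) wholly on the reader's round pad, turned so that its paper label squarely faces the reader's window, and let go. Then take the wooden job tag out of its slotted block and leave it hanging by its hole on the steel peg of the tag stand, leaving the other things on the bench where they are.

Things in the scene. Friction and masses are not known exactly. Their poses are not given: they have to be found in the camera images.
- tin: Slim dark metal tin, 56 mm in diameter, 130 mm tall, about 0.35 kg. A white paper label with a black bar code covers the side towards its own +x (50 degrees either side); a 14 mm wide white strip runs from the label over the rim to the lid's middle, so the label's direction also shows from above. Origin: centre of its underside; z up along its axis.
- tin_label (a point): Middle of the tin's label, on its surface: 28 mm from the tin's axis along its +x, 68 mm above its underside.
- reader: Grey code reader, fixed. Origin: on the bench under the centre of its round pad; x axis: level, from pad to tower. Base plate 110 mm wide (y), x = -65 to 150 mm, 8 mm thick; on it a black rubber pad, 90 mm in diameter, top 12 mm above the bench; tower 90 mm wide, x = 75 to 145 mm, 130 mm tall, the window on its face towards the pad.
- reader_pad (a point): Centre of the top of the reader's round pad, 12 mm above the bench.
- reader_window (a point): Centre of the reader's dark window, 73 mm from the pad's centre along the reader's +x, 80 mm above the bench.
- tag: Plywood job tag: upright board 10 mm thick (its x), 80 mm wide (y), 130 mm tall (z), 60 g, with one round through hole 28 mm in diameter, centre 90 mm above its lower edge on the middle line (26 mm of wood above the hole). Starts standing in the slotted block, its lower edge 15 mm above the bench. Origin: centre of its lower edge.
- tag_hole (a point): Centre of the tag's hole, in the middle of its thickness; the hole runs along the tag's x.
- tag_block: Dark wooden block, fixed, 50 mm (x) by 100 mm (y) and 45 mm tall, with a slot in its top 12 mm wide (x), 86 mm long (y) and 30 mm deep in which the tag stands. Origin: centre of its underside.
- stand: Tag stand, fixed: wooden foot 90 x 110 mm (x = -35 to 55 mm), 14 mm thick; post 22 x 30 mm, its top 160 mm above the bench; steel peg 10 mm in diameter from the post towards the stand's -x, 89 mm long, rising 10 mm from root to tip. Origin: on the bench under the post's centre.
- peg_tip (a point): Free end of the peg, on its axis: 100 mm from the post's centre along the stand's -x, 155.5 mm above the bench.
- peg_root (a point): Where the peg's axis leaves the post's face, 145.7 mm above the bench.
- bottle: Bystander: amber glass bottle with black cap, no label, 58 mm in diameter, 145 mm tall. Origin: centre of its underside.
- squat_tin: Bystander: wide low metal tin, no label, 90 mm in diameter, 65 mm tall. Origin: centre of its underside.
- finial: Bystander: gilded turned finial, foot 68 mm in diameter, 108 mm tall. Origin: centre of its underside.
- sanding_block: Bystander: cork sanding block 70 x 110 x 35 mm. Origin: centre of its underside.
- brush_pot: Bystander: white pot, 76 mm in diameter, 90 mm tall, with brushes up to about 175 mm tall. Origin: centre of its underside.
Mind the look-alikes: they are no part of the job. Leave any blue or red look-alike of the tin alone.

How it is judged (in metres and radians):
On the way, in this order (a step that is already met when the one before it is completed fails the run):
1. the tin stands released on the reader's pad with its label facing the window (horizontal distance between tin and reader_pad below 0.017 m and height (world z) of tin between 0.008 and 0.016 m and angle between tin's own z axis and vertical below 0.06 rad and angle between the x axis of tin and the x axis of reader, either way round below 0.25 rad and x of tin_label in the frame of reader above 0.005 m and contact force between tin and reader above 0.5 N and contact force between the fingers and tin below 0.05 N and linear speed of tin below 0.03 m/s), for 0.2 s.
2. the tag hangs by its hole on the peg, released (x of tag_hole in the frame of stand between -0.093 and -0.008 m and y of tag_hole in the frame of stand between -0.015 and 0.015 m and height (world z) of tag_hole between 0.12 and 0.156 m and contact force between tag and stand above 0.15 N and angle between tag's own z axis and vertical below 0.35 rad and contact force between the fingers and tag below 0.05 N and linear speed of tag below 0.06 m/s), for 0.2 s.
At the end, for the whole second after the job is handed in: Tin upright and at rest on the pad, axis within 17 mm of the pad's centre, label towards the window within 0.25 rad; tag hanging at rest on the peg through its hole (hole centre within 15 mm sideways, between peg tip and post); both let go; other things moved under 30 mm (all of step 1 and all of step 2 and distance of each of bottle, squat_tin, finial, sanding_block, brush_pot from where it was at the start of the episode below 0.03 m); the robot touches nothing.
It fails at once if the tin is tipped by more than 0.5 rad (angle between tin's own z axis and vertical above 0.5 rad).
It fails at once if the tin is dropped (faster than 0.6 m/s with no finger touching it) (linear speed of tin above 0.6 m/s and contact force between the fingers and tin below 0.05 N).
It fails at once if another thing on the bench is moved by 30 mm or more (distance of any of bottle, squat_tin, finial, sanding_block, brush_pot from where it was at the start of the episode above 0.03 m).
It also fails if it takes over 61 s, if anything falls off the work surface, if the arm or the gripper's body presses on something with over 40 N, if the wrist force passes 120 N, or if a joint passes its speed limit or range.

## Working session

There is one attempt and no reset: what is moved stays moved. The work goes in short steps, Python scripts to look and compute and a tool call to move; the robot and the scene stay as the last step left them, time stands still between calls to the robot, and variables do not carry over. Pictures are saved under pics/ and viewed, at most 10 in all, crops included, and the job is handed in when it is done.

Besides the shell and the picture viewer there is one more tool, called after "Call:" as name(argument=value, ...), one argument or row to a line, values as JSON. send_rows: Moves the arm, as the interface text tells. Its arguments: {"type":"object","properties":{"rows":{"type":"array","items":{"type":"object","properties":{"x":{"type":"number","minimum":-1,"maximum":1},"y":{"type":"number","minimum":-1,"maximum":1},"z":{"type":"number","minimum":-1,"maximum":1},"ax":{"type":"number","minimum":-1,"maximum":1},"ay":{"type":"number","minimum":-1,"maximum":1},"az":{"type":"number","minimum":-1,"maximum":1},"jaw":{"type":"number"}}}}},"required":["rows"]}

```bash
ls && mkdir -p pics && cat > h.py <<'E'
import numpy as np, cv2
from plant import bot
from scipy.spatial.transform import Rotation as Ro
def save(n,img): cv2.imwrite(f'pics/{n}.png',cv2.cvtColor(img,cv2.COLOR_RGB2BGR))
def cam(name,obs=None):
    m=bot.camera_model(name); f=192/np.tan(np.radians(m['vertical_fov'])/2)
    if 'R' in m: R=np.array(m['R']);t=np.array(m['t']);C=-R.T@t;Rwc=R.T
    else:
        T=np.array(m['T_tool_cam']);Rt=Ro.from_euler('xyz',obs['tcp_rot']).as_matrix()
        Rwc=Rt@T[:3,:3];C=Rt@T[:3,3]+np.array(obs['tool_pos'])
    return f,m['cx'],m['cy'],m['k1'],Rwc,C
def slopes(c,uv):
    f,cx,cy,k1,_,_=c; K=np.array([[f,0,cx],[0,f,cy],[0,0,1.]])
    return cv2.undistortPoints(np.float64(uv).reshape(-1,1,2),K,np.array([k1,0,0,0.])).reshape(-1,2)
def plane(c,uv,z):
    s=slopes(c,uv); d=np.c_[s,np.ones(len(s))]@c[4].T
    return c[5]+d*((z-c[5][2])/d[:,2])[:,None]
def cloud(c,depth):
    v,u=np.mgrid[0:384,0:512]; s=slopes(c,np.c_[u.ravel(),v.ravel()])
    P=np.c_[s,np.ones(len(s))]*depth.reshape(-1,1)
    return (P@c[4].T+c[5]).reshape(384,512,3)
E
python3 - <<'E'
from h import *
o=bot.get_obs();print(o)
for n in ('top','side','wrist'):
    p,d=bot.capture(n);np.savez(f'{n}0.npz',p=p,d=d);save(n+'0',p)
    c=cam(n,o);print(n,c[:4],c[5],c[4][:,2],(d>0).mean())
a=[cv2.imread(f'pics/{n}0.png') for n in('top','side')]
cv2.imwrite('pics/topbig.png',cv2.resize(a[0],(800,600)))
E
```

```text
pics
{'time': 0.0, 'joint_positions': array([ 1.11799262e+00,  3.42732712e-01,  1.52501363e+00, -5.51039069e-06,
        1.27540027e+00, -1.45988102e-01]), 'dq': array([-0.00043411, -0.00027566, -0.00206888, -0.00070685, -0.00119095,
       -0.00039957]), 'tau': array([ 1.43465910e-03, -4.31253576e+01, -2.44216543e+01,  7.19026546e-02,
        5.62112918e-02, -1.76619919e-04]), 'tool_pos': array([158.35745554, 500.12103379, 226.04096299]), 'tcp_rot': array([-3.14005445e+00, -2.20842118e-04,  2.83477849e+00]), 'contact_force': array([ 0.04773659, -0.12136773,  0.16218098]), 'moment': array([0.01509517, 0.02308142, 0.02896494]), 'finger_force': 0.0, 'grip_width': 91.87275792992997}
top (np.float64(469.7397218839396), 246.1139570862203, 187.453443157837, -0.18514994358391376) [ 395.02618519  -10.21464487 1361.5088421 ] [ 0.14559015 -0.01655734 -0.98920643] 0.9960123697916666
side (np.float64(442.9412597077408), 261.5357439949095, 192.81020593092327, -0.07425784830941018) [ -25.54356032 -851.34011829  949.88649901] [ 0.44523761  0.62900813 -0.63726936] 0.996124267578125
wrist (np.float64(343.3923318372755), 254.78053725843662, 190.7305809376132, 0.007905547622417306) [ 92.71946955 521.92878964 384.23678771] [ 0.24639541 -0.07835351 -0.96599691] 0.9959360758463541
```

View pics/topbig.png

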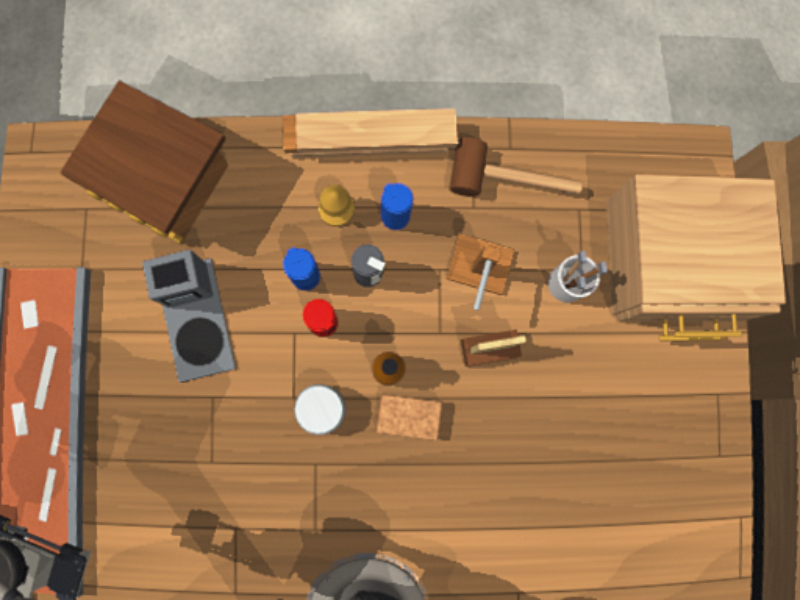

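View pics/side0.png

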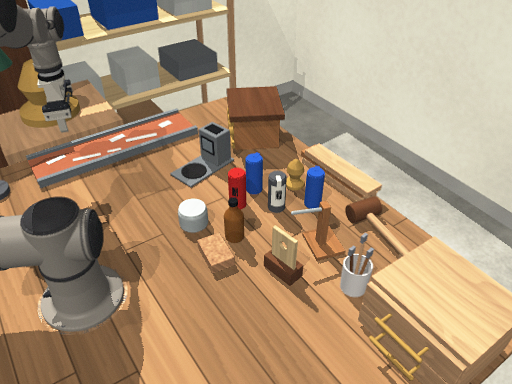

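The dark tin with the white label is at big-top pixel (368,262), which is (236,168) in the raw picture. The look-alikes are blue at (301,268) and (397,205) and red at (320,318). Only the dark one has the white strip, and the side view at (277,190) shows its bar code. The reader pad is at (199,341), the tag at (497,344) and the peg from (478,305) to (488,262).

```bash
python3 - <<'E'
from h import *
z=np.load('top0.npz');p,d=z['p'],z['d'];c=cam('top');P=cloud(c,d);Z=P[...,2]
z2=np.load('side0.npz');ps,ds=z2['p'],z2['d'];cs=cam('side');S=cloud(cs,ds)
hsv=cv2.cvtColor(p,cv2.COLOR_RGB2HSV);V=hsv[...,2];Sa=hsv[...,1]
def box(u0,u1,v0,v1):
    m=np.zeros(Z.shape,bool);m[v0:v1,u0:u1]=1;return m
def rect(m,z):
    u=np.argwhere(m)[:,::-1].astype(np.float32)
    q=plane(c,u,z)[:,:2].astype(np.float32)
    return len(u),cv2.minAreaRect(q),cv2.minEnclosingCircle(q)
print('bench z',np.median(Z[300:320,200:300]))
tb=box(220,252,150,186)
lid=tb&(Z>122)
print('lid',rect(lid,130),np.median(Z[lid]))
st=lid&(V>170)&(Sa<60); print('strip',rect(st,130), 'mean',plane(c,np.argwhere(st)[:,::-1].mean(0)[None],130))
pad=box(105,150,195,240)&(V<70)&(Z<30); print('pad',rect(pad,12))
base=box(85,155,150,250)&(Z>3)&(Z<30)&(Sa<70); print('base',rect(base,8))
tow=box(85,140,150,200)&(Z>115); print('tower top',rect(tow,130),np.median(Z[tow]))
tag=box(290,345,205,240)&(Z>115); print('tag top',rect(tag,145),np.median(Z[tag]))
blk=box(290,345,205,240)&(Z>30)&(Z<60); print('block',rect(blk,45))
post=box(285,335,145,205)&(Z>130)&(Sa>90);print('post',rect(post,160),np.max(Z[post]))
peg=box(285,335,145,205)&(Z>110)&(Sa<70);print('peg',rect(peg,150),np.median(Z[peg]))
ft=box(285,335,145,195)&(Z>5)&(Z<25)&(Sa>90);print('foot',rect(ft,14))
for n,b,zz in [('bottle',box(235,262,222,248),145),('squat',box(185,225,245,280),65),('finial',box(200,230,115,147),50),('block',box(240,285,250,285),35),('pot',box(350,390,158,195),90),('blue1',box(180,206,155,188),130),('blue2',box(240,266,115,150),130),('red',box(192,218,188,216),130)]:
    m=b&(Z>zz*.85)&(Z<zz*1.1)
    print(n,rect(m,zz)[2],np.median(Z[m]),np.max(Z[b]))
# crops
a=cv2.resize(p[150:190,215:260],None,fx=8,fy=8,interpolation=1);b=cv2.resize(ps[120:290,170:390],None,fx=2,fy=2)
h=max(a.shape[0],b.shape[0]);im=np.zeros((h,a.shape[1]+b.shape[1],3),np.uint8);im[:a.shape[0],:a.shape[1]]=a;im[:b.shape[0],a.shape[1]:]=b
save('crop1',im);print(im.shape)
E
```

```text
bench z -0.30787363995511896
lid (338, ((643.0977783203125, -4.230052947998047), (58.64493942260742, 84.1662826538086), 68.07418060302734), ((642.6470947265625, -3.396268367767334), 50.346988677978516)) 129.66552996095515
strip (56, ((627.8772583007812, -14.794498443603516), (27.60831069946289, 13.30997085571289), 63.19898986816406), ((627.335205078125, -14.520665168762207), 14.274011611938477)) mean [[627.71204738 -14.91313345 130.        ]]
pad (708, ((516.587646484375, 312.8037109375), (114.25436401367188, 86.43781280517578), 4.177803993225098), ((518.0933837890625, 324.1540222167969), 63.46210479736328))
base (1883, ((543.4527587890625, 323.09130859375), (214.80345153808594, 110.51261901855469), 14.329935073852539), ((544.1062622070312, 322.89501953125), 118.9786376953125))
tower top (886, ((608.2752685546875, 330.4561767578125), (144.20668029785156, 121.21663665771484), 86.55421447753906), ((623.865966796875, 335.3541259765625), 79.42027282714844)) 130.37133543466064
tag top (146, ((475.4839172363281, -228.36886596679688), (95.57677459716797, 59.24799728393555), 84.0183868408203
[... 1236 characters left out ...]
 line 14, in slopes
    return cv2.undistortPoints(np.float64(uv).reshape(-1,1,2),K,np.array([k1,0,0,0.])).reshape(-1,2)
           ~~~~~~~~~~~~~~~~~~~^^^^^^^^^^^^^^^^^^^^^^^^^^^^^^^^^^^^^^^^^^^^^^^^^^^^^^^^
cv2.error: OpenCV(4.12.0) /io/opencv/modules/calib3d/src/undistort.dispatch.cpp:347: error: (-215:Assertion failed) CV_IS_MAT(_src) && CV_IS_MAT(_dst) && (_src->rows == 1 || _src->cols == 1) && (_dst->rows == 1 || _dst->cols == 1) && _src->cols + _src->rows - 1 == _dst->rows + _dst->cols - 1 && (CV_MAT_TYPE(_src->type) == CV_32FC2 || CV_MAT_TYPE(_src->type) == CV_64FC2) && (CV_MAT_TYPE(_dst->type) == CV_32FC2 || CV_MAT_TYPE(_dst->type) == CV_64FC2) in function 'cvUndistortPointsInternal'
```

```bash
python3 - <<'E'
from h import *
z=np.load('top0.npz');p,d=z['p'],z['d'];c=cam('top');P=cloud(c,d);Z=P[...,2].copy();Z[d==0]=-99
ps=np.load('side0.npz')['p']
hsv=cv2.cvtColor(p,cv2.COLOR_RGB2HSV);V=hsv[...,2];Sa=hsv[...,1]
def box(u0,u1,v0,v1):
    m=np.zeros(Z.shape,bool);m[v0:v1,u0:u1]=1;return m
def rect(n,m,z):
    k,l,s,_=cv2.connectedComponentsWithStats(m.astype(np.uint8)); 
    if k<2: return print(n,'none')
    u=np.argwhere(l==1+s[1:,4].argmax())[:,::-1].astype(np.float32)
    q=plane(c,u,z)[:,:2].astype(np.float32);r=cv2.minAreaRect(q);e=cv2.minEnclosingCircle(q)
    print(n,len(u),'rect',np.round(np.r_[r[0],r[1],r[2]],1),'circ',np.round(np.r_[e[0],e[1]],1),'mean',q.mean(0).round(1))
lid=box(220,252,150,186)&(Z>122)
rect('lid',lid,130); rect('strip',lid&(V>150)&(Sa<60),130)
rect('pad',box(105,150,195,240)&(V<60)&(Z<30)&(Z>5),12)
rect('base',box(85,155,150,250)&(Z>3)&(Z<30)&(Sa<70),8)
rect('tower',box(85,140,150,200)&(Z>115),130)
rect('tag',box(290,345,205,240)&(Z>120),145)
rect('post',box(285,335,145,205)&(Z>157)&(Z<170),160)
rect('peg',box(285,335,145,205)&(Z>110)&(Sa<70),150)
rect('foot',box(285,335,145,195)&(Z>5)&(Z<25),14)
for n,b,zz in [('bottle',box(235,262,222,248),145),('squat',box(185,225,245,280),65),('finial',box(200,230,115,147),100),('sand',box(240,285,250,285),35),('pot',box(350,390,158,195),90),('blue1',box(180,206,155,188),130),('blue2',box(240,266,115,150),130),('red',box(192,218,188,216),130)]:
    rect(n,b&(Z>zz*.85)&(Z<zz*1.15),zz);print(Z[b].max())
a=cv2.resize(p[150:190,215:260],None,fx=7,fy=7,interpolation=1);b=cv2.resize(ps[120:290,170:390],None,fx=2,fy=2)
im=np.zeros((max(a.shape[0],b.shape[0]),a.shape[1]+b.shape[1],3),np.uint8);im[:a.shape[0],:a.shape[1]]=a;im[:b.shape[0],a.shape[1]:]=b
save('crop1',im)
E
```

```text
lid 329 rect [ 6.342e+02 -1.200e+00  5.440e+01  5.340e+01  1.000e-01] circ [633.6  -2.1  28. ] mean [633.6  -1.9]
strip 59 rect [628.4 -15.1  27.6  14.5  63.2] circ [628.1 -15.2  14.3] mean [628.2 -14.8]
pad 676 rect [502.  313.1  84.7  83.    1.5] circ [502.5 312.2  43.6] mean [502.5 312.4]
base 1883 rect [543.5 323.1 214.8 110.5  14.3] circ [544.1 322.9 119. ] mean [516.5 313.3]
tower 871 rect [608.5 338.   74.   91.3  15. ] circ [609.5 337.4  56.7] mean [608.5 337.9]
tag 131 rect [ 489.8 -224.5   10.8   83.7    9.2] circ [ 485.9 -225.1   41.9] mean [ 489.8 -224.3]
post 77 rect [ 640.5 -209.1   29.2   22.2   71.6] circ [ 639.8 -208.5   16.8] mean [ 640.  -208.9]
peg 125 rect [ 588.5 -194.2   11.6   88.9   74.5] circ [ 588.4 -194.5   44.5] mean [ 589.7 -194. ]
foot 858 rect [ 648.1 -211.1  110.8   97.3   73.6] circ [ 647.3 -211.3   71.4] mean [ 648.6 -209.4]
bottle 85 rect [451.2 -38.   23.3  25.9   0. ] circ [451.7 -38.3  13.4] mean [451.4 -38.7]
151.21041570008606
squat 719 rect [379.9  82.9  81.4  83.2  45.4] circ [379.4  83.5  43.9] mean [380.1  83.5]
72.06213596926295
finial 190 rect [7.516e+02 5.780e+01 4.320e+01 4.450e+01 1.000e-01] circ [753.   57.2  23.2] mean [753.4  58.1]
110.28670458852639
sand 874 rect [365.9 -75.6 107.4  68.2  82. ] circ [365.  -75.5  61.1] mean [365.7 -75.6]
45.082749212759836
pot 135 rect [ 609.7 -372.2   75.3   66.1   44.4] circ [ 613.7 -375.3   38.9] mean [ 606.3 -368.3]
177.22971079336662
blue1 362 rect [625.6 115.2  56.9  56.   80.4] circ [627.2 115.   31.1] mean [626.1 115.4]
137.20282679593947
blue2 351 rect [742.1 -53.6  56.3  51.6   0. ] circ [742.6 -51.9  30.5] mean [742.2 -52.9]
138.66535910631592
red 355 rect [538.   79.7  56.5  54.1  45.4] circ [538.8  79.5  28.9] mean [538.6  80.5]
137.61732484035747
```

View pics/crop1.png

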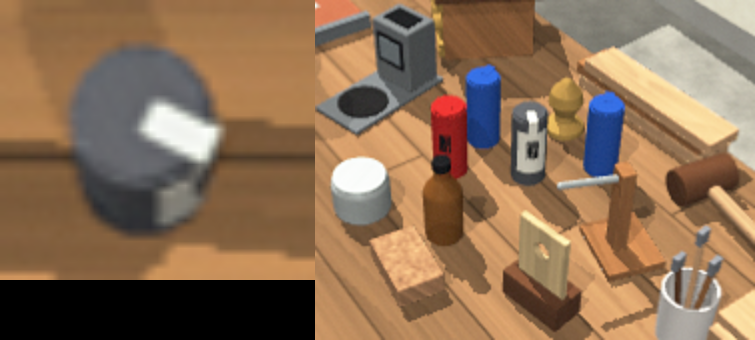

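The enlarged crop confirms it. The dark tin (side pixel 277,190) has the bar-code label and the lid strip, pointing towards about -115°. The red and blue cans are look-alikes, so I leave them alone. Sizes and heights agree: lid radius 28 at z 130, pad radius 44, and peg 89 long at z 154.

```bash
cat > go.py <<'E'
# usage: go.py "x y z yawdeg" ... : chained moves from measured pose, tool down
import sys; from h import *
o=bot.get_obs();p=np.array(o['tool_pos']);y=np.degrees(o['tcp_rot'][2])
print('t',round(o['time'],2),p.round(1),round(y,1),'w',round(o['grip_width'],1),'F',np.round(o['contact_force'],1),o['finger_force'])
for a in sys.argv[1:]:
    t=np.array(a.split(),float);d=t[:3]-p;c,s=np.cos(np.radians(y)),np.sin(np.radians(y))
    dy=(t[3]-y+180)%360-180
    print(a,'->',dict(x=round((c*d[0]+s*d[1])/200,3),y=round((s*d[0]-c*d[1])/200,3),z=round(-d[2]/200,3),az=round(-dy/60,3)))
    p,y=t[:3],t[3]
E
python3 go.py "330 330 260 126" "490 160 260 92" "634 -2 250 64.5" "634 -2 86 64.5"
```

```text
t 0.15 [158.4 500.2 226.2] 162.4 w 91.6 F [ 0.9 -0.3 -0.4] 0.0
330 330 260 126 -> {'x': np.float64(-1.075), 'y': np.float64(-0.552), 'z': np.float64(-0.169), 'az': np.float64(0.607)}
490 160 260 92 -> {'x': np.float64(-1.158), 'y': np.float64(0.148), 'z': np.float64(-0.0), 'az': np.float64(0.567)}
634 -2 250 64.5 -> {'x': np.float64(-0.835), 'y': np.float64(0.691), 'z': np.float64(0.05), 'az': np.float64(0.458)}
634 -2 86 64.5 -> {'x': np.float64(0.0), 'y': np.float64(0.0), 'z': np.float64(0.82), 'az': np.float64(-0.0)}
```

Call:
send_rows(
  rows=[
    {"x": -0.25, "y": -0.13, "z": -0.05, "az": 0.15, "jaw": 1},
    {"x": -0.5, "y": -0.27, "z": -0.1, "az": 0.3, "jaw": 1},
    {"x": -0.75, "y": -0.4, "z": -0.15, "az": 0.45, "jaw": 1},
    {"x": -1, "y": -0.55, "z": -0.17, "az": 0.6, "jaw": 1},
    {"x": -1, "y": -0.82, "z": -0.17, "az": 0.75, "jaw": 1},
    {"x": -1, "y": -1, "z": -0.17, "az": 0.9, "jaw": 1},
    {"x": -1, "y": -1, "z": -0.17, "az": 1, "jaw": 1},
    {"x": -1, "y": -1, "z": -0.17, "az": 1, "jaw": 1},
    {"x": -1, "y": -1, "z": -0.17, "az": 1, "jaw": 1},
    {"x": -1, "y": -1, "z": -0.17, "az": 1, "jaw": 1},
  ],
)

```text
schema error: expected keys x, y, z, ax, ay, az, jaw
```

```bash
python3 go.py "520 140 260 85" "634 -2 250 64.5" "634 -2 86 64.5"
```

```text
t 0.15 [158.4 500.2 226.2] 162.4 w 91.6 F [ 0.9 -0.3 -0.4] 0.0
520 140 260 85 -> {'x': np.float64(-2.267), 'y': np.float64(-1.171), 'z': np.float64(-0.169), 'az': np.float64(1.29)}
634 -2 250 64.5 -> {'x': np.float64(-0.658), 'y': np.float64(0.63), 'z': np.float64(0.05), 'az': np.float64(0.342)}
634 -2 86 64.5 -> {'x': np.float64(0.0), 'y': np.float64(0.0), 'z': np.float64(0.82), 'az': np.float64(-0.0)}
```

All seven keys are needed in each row.

Call:
send_rows(
  rows=[
    {"x": -0.25, "y": -0.13, "z": -0.05, "ax": 0, "ay": 0, "az": 0.15, "jaw": 1},
    {"x": -0.5, "y": -0.27, "z": -0.1, "ax": 0, "ay": 0, "az": 0.3, "jaw": 1},
    {"x": -0.75, "y": -0.4, "z": -0.15, "ax": 0, "ay": 0, "az": 0.45, "jaw": 1},
    {"x": -1, "y": -0.55, "z": -0.17, "ax": 0, "ay": 0, "az": 0.6, "jaw": 1},
    {"x": -1, "y": -0.82, "z": -0.17, "ax": 0, "ay": 0, "az": 0.75, "jaw": 1},
    {"x": -1, "y": -1, "z": -0.17, "ax": 0, "ay": 0, "az": 0.9, "jaw": 1},
    {"x": -1, "y": -1, "z": -0.17, "ax": 0, "ay": 0, "az": 1, "jaw": 1},
    {"x": -1, "y": -1, "z": -0.17, "ax": 0, "ay": 0, "az": 1, "jaw": 1},
    {"x": -1, "y": -1, "z": -0.17, "ax": 0, "ay": 0, "az": 1, "jaw": 1},
    {"x": -1, "y": -1, "z": -0.17, "ax": 0, "ay": 0, "az": 1, "jaw": 1},
  ],
)

```text
time: 1.4
tool_pos: [288.8, 249.7, 260.6]
tcp_rot: [-3.141, 0.0, 1.789]
contact_force: [0.6, -0.2, -1.0]
grip_width: 92.0
finger_force: 0.0
```

```bash
python3 go.py "520 140 260 85" "634 -2 250 64.5" "634 -2 86 64.5"
```

```text
t 1.4 [288.8 249.7 260.6] 102.5 w 92.0 F [ 0.6 -0.2 -1. ] 0.0
520 140 260 85 -> {'x': np.float64(-0.786), 'y': np.float64(1.01), 'z': np.float64(0.003), 'az': np.float64(0.292)}
634 -2 250 64.5 -> {'x': np.float64(-0.658), 'y': np.float64(0.63), 'z': np.float64(0.05), 'az': np.float64(0.342)}
634 -2 86 64.5 -> {'x': np.float64(0.0), 'y': np.float64(0.0), 'z': np.float64(0.82), 'az': np.float64(-0.0)}
```

Call:
send_rows(
  rows=[
    {"x": -0.2, "y": 0.25, "z": 0, "ax": 0, "ay": 0, "az": 0.07, "jaw": 1},
    {"x": -0.4, "y": 0.5, "z": 0, "ax": 0, "ay": 0, "az": 0.15, "jaw": 1},
    {"x": -0.6, "y": 0.75, "z": 0, "ax": 0, "ay": 0, "az": 0.22, "jaw": 1},
    {"x": -0.8, "y": 1, "z": 0, "ax": 0, "ay": 0, "az": 0.3, "jaw": 1},
    {"x": -1, "y": 1, "z": 0, "ax": 0, "ay": 0, "az": 0.45, "jaw": 1},
    {"x": -1, "y": 1, "z": 0, "ax": 0, "ay": 0, "az": 0.63, "jaw": 1},
    {"x": -1, "y": 1, "z": 0, "ax": 0, "ay": 0, "az": 0.63, "jaw": 1},
    {"x": -1, "y": 1, "z": 0, "ax": 0, "ay": 0, "az": 0.63, "jaw": 1},
    {"x": -1, "y": 1, "z": 0, "ax": 0, "ay": 0, "az": 0.63, "jaw": 1},
    {"x": -1, "y": 1, "z": 0, "ax": 0, "ay": 0, "az": 0.63, "jaw": 1},
  ],
)

```text
time: 2.65
tool_pos: [527.0, 97.6, 260.9]
tcp_rot: [3.141, -0.0, 1.13]
contact_force: [0.4, -0.7, -1.5]
grip_width: 91.8
finger_force: 0.0
```

```bash
python3 go.py "634 -2 250 64.5" "634 -2 86 64.5"
```

```text
t 2.65 [527.   97.6 260.9] 64.7 w 91.8 F [ 0.4 -0.7 -1.5] 0.0
634 -2 250 64.5 -> {'x': np.float64(-0.222), 'y': np.float64(0.696), 'z': np.float64(0.054), 'az': np.float64(0.004)}
634 -2 86 64.5 -> {'x': np.float64(0.0), 'y': np.float64(0.0), 'z': np.float64(0.82), 'az': np.float64(-0.0)}
```

Call:
send_rows(
  rows=[
    {"x": -0.05, "y": 0.17, "z": 0, "ax": 0, "ay": 0, "az": 0, "jaw": 1},
    {"x": -0.11, "y": 0.35, "z": 0, "ax": 0, "ay": 0, "az": 0, "jaw": 1},
    {"x": -0.17, "y": 0.52, "z": 0, "ax": 0, "ay": 0, "az": 0, "jaw": 1},
    {"x": -0.22, "y": 0.695, "z": 0, "ax": 0, "ay": 0, "az": 0, "jaw": 1},
    {"x": -0.222, "y": 0.695, "z": 0.15, "ax": 0, "ay": 0, "az": 0, "jaw": 1},
    {"x": -0.222, "y": 0.695, "z": 0.3, "ax": 0, "ay": 0, "az": 0, "jaw": 1},
    {"x": -0.222, "y": 0.695, "z": 0.3, "ax": 0, "ay": 0, "az": 0, "jaw": 1},
    {"x": -0.222, "y": 0.695, "z": 0.3, "ax": 0, "ay": 0, "az": 0, "jaw": 1},
    {"x": -0.222, "y": 0.695, "z": 0.3, "ax": 0, "ay": 0, "az": 0, "jaw": 1},
    {"x": -0.222, "y": 0.695, "z": 0.3, "ax": 0, "ay": 0, "az": 0, "jaw": 1},
  ],
)

```text
time: 3.9
tool_pos: [634.1, -2.5, 201.9]
tcp_rot: [3.14, -0.001, 1.128]
contact_force: [0.5, -0.5, 1.2]
grip_width: 91.7
finger_force: 0.0
```

```bash
python3 - <<'E'
from h import *
o=bot.get_obs();p,d=bot.capture('wrist');c=cam('wrist',o);P=cloud(c,d);Z=P[...,2].copy();Z[d==0]=-99
save('w1',p)
hsv=cv2.cvtColor(p,cv2.COLOR_RGB2HSV)
dist=np.hypot(P[...,0]-634,P[...,1]+2)
lid=(abs(Z-130)<6)&(dist<40)
def pts(m,z):
    return plane(c,np.argwhere(m)[:,::-1],z)[:,:2].astype(np.float32)
q=pts(lid,130);e=cv2.minEnclosingCircle(q);print('lid',len(q),e,q.mean(0),np.median(Z[lid]))
s=lid&(hsv[...,2]>150)&(hsv[...,1]<60)
if s.sum()>20:
    q=pts(s,130);print('strip',len(q),cv2.minAreaRect(q),q.mean(0));v=q.mean(0)-np.array(e[0]);print(np.degrees(np.arctan2(v[1],v[0])))
E
python3 go.py "634 -2 86 64.5"
```

```text
lid 4707 ((634.2542724609375, 0.9955790638923645), 29.58335304260254) [635.5928    2.42719] 130.04456507421153
strip 752 ((626.819091796875, -3.0327186584472656), (25.283878326416016, 49.799564361572266), 6.154832363128662) [627.9506   -13.224919]
-113.90670964279941
t 3.95 [634.   -2.5 201.6] 64.6 w 91.8 F [0.5 0.1 0.1] 0.0
634 -2 86 64.5 -> {'x': np.float64(0.002), 'y': np.float64(-0.001), 'z': np.float64(0.578), 'az': np.float64(0.002)}
```

View pics/w1.png

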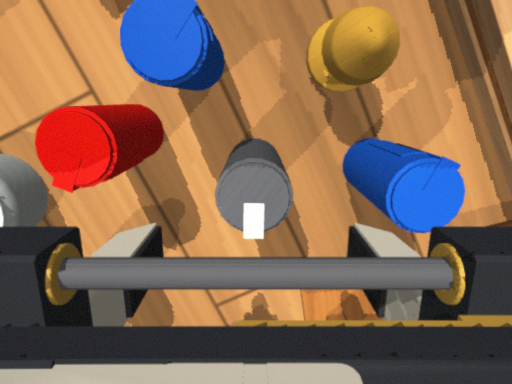

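The lid is at pixel (254,193) and its strip at (254,220). The strip points straight along the tool's -x, so the tin is centred between the fingers and turned as planned. Descending to grip.

Call:
send_rows(
  rows=[
    {"x": 0, "y": 0, "z": 0.15, "ax": 0, "ay": 0, "az": 0, "jaw": 1},
    {"x": 0, "y": 0, "z": 0.3, "ax": 0, "ay": 0, "az": 0, "jaw": 1},
    {"x": 0, "y": 0, "z": 0.45, "ax": 0, "ay": 0, "az": 0, "jaw": 1},
    {"x": 0, "y": 0, "z": 0.575, "ax": 0, "ay": 0, "az": 0, "jaw": 1},
    {"x": 0, "y": 0, "z": 0.575, "ax": 0, "ay": 0, "az": 0, "jaw": 1},
    {"x": 0, "y": 0, "z": 0.575, "ax": 0, "ay": 0, "az": 0, "jaw": 1},
    {"x": 0, "y": 0, "z": 0.575, "ax": 0, "ay": 0, "az": 0, "jaw": -1},
    {"x": 0, "y": 0, "z": 0.575, "ax": 0, "ay": 0, "az": 0, "jaw": -1},
    {"x": 0, "y": 0, "z": 0.575, "ax": 0, "ay": 0, "az": 0, "jaw": -1},
    {"x": 0, "y": 0, "z": 0.575, "ax": 0, "ay": 0, "az": 0, "jaw": -1},
  ],
)

```text
time: 5.2
tool_pos: [633.7, -2.5, 85.9]
tcp_rot: [3.141, -0.0, 1.128]
contact_force: [0.4, -0.7, -0.2]
grip_width: 56.4
finger_force: 0.0
```

```bash
python3 go.py "634 -2 246 64.5" "590 130 246 110" "530 280 246 160" "502.3 312.6 246 194.3" "502.3 312.6 98 194.3"
```

```text
t 5.2 [633.7  -2.5  85.9] 64.6 w 56.4 F [ 0.4 -0.7 -0.2] 0.0
634 -2 246 64.5 -> {'x': np.float64(0.003), 'y': np.float64(0.0), 'z': np.float64(-0.801), 'az': np.float64(0.002)}
590 130 246 110 -> {'x': np.float64(0.501), 'y': np.float64(-0.483), 'z': np.float64(-0.0), 'az': np.float64(-0.758)}
530 280 246 160 -> {'x': np.float64(0.807), 'y': np.float64(-0.025), 'z': np.float64(-0.0), 'az': np.float64(-0.833)}
502.3 312.6 246 194.3 -> {'x': np.float64(0.186), 'y': np.float64(0.106), 'z': np.float64(-0.0), 'az': np.float64(-0.572)}
502.3 312.6 98 194.3 -> {'x': np.float64(-0.0), 'y': np.float64(0.0), 'z': np.float64(0.74), 'az': np.float64(-0.0)}
```

Call:
send_rows(
  rows=[
    {"x": 0, "y": 0, "z": 0, "ax": 0, "ay": 0, "az": 0, "jaw": -1},
    {"x": 0, "y": 0, "z": 0, "ax": 0, "ay": 0, "az": 0, "jaw": -1},
    {"x": 0, "y": 0, "z": -0.08, "ax": 0, "ay": 0, "az": 0, "jaw": -1},
    {"x": 0, "y": 0, "z": -0.23, "ax": 0, "ay": 0, "az": 0, "jaw": -1},
    {"x": 0, "y": 0, "z": -0.4, "ax": 0, "ay": 0, "az": 0, "jaw": -1},
    {"x": 0, "y": 0, "z": -0.55, "ax": 0, "ay": 0, "az": 0, "jaw": -1},
    {"x": 0, "y": 0, "z": -0.68, "ax": 0, "ay": 0, "az": 0, "jaw": -1},
    {"x": 0, "y": 0, "z": -0.78, "ax": 0, "ay": 0, "az": 0, "jaw": -1},
    {"x": 0, "y": 0, "z": -0.8, "ax": 0, "ay": 0, "az": 0, "jaw": -1},
    {"x": 0, "y": 0, "z": -0.8, "ax": 0, "ay": 0, "az": 0, "jaw": -1},
  ],
)

```text
time: 6.45
tool_pos: [633.4, -2.5, 245.4]
tcp_rot: [-3.141, 0.0, 1.128]
contact_force: [-0.3, -0.5, -3.3]
grip_width: 54.7
finger_force: 30.0
```

```bash
python3 go.py "580 170 246 120" "502.3 312.6 246 170" "502.3 312.6 246 194.3" 
```

```text
t 6.45 [633.4  -2.5 245.4] 64.6 w 54.7 F [-0.3 -0.5 -3.3] 29.99567538499832
580 170 246 120 -> {'x': np.float64(0.665), 'y': np.float64(-0.611), 'z': np.float64(-0.003), 'az': np.float64(-0.923)}
502.3 312.6 246 170 -> {'x': np.float64(0.812), 'y': np.float64(0.02), 'z': np.float64(-0.0), 'az': np.float64(-0.833)}
502.3 312.6 246 194.3 -> {'x': np.float64(0.0), 'y': np.float64(0.0), 'z': np.float64(-0.0), 'az': np.float64(-0.405)}
```

Gripped, with the weight showing at 3.3 N. Carrying it.

Call:
send_rows(
  rows=[
    {"x": 0.04, "y": -0.04, "z": 0, "ax": 0, "ay": 0, "az": -0.06, "jaw": -1},
    {"x": 0.13, "y": -0.12, "z": 0, "ax": 0, "ay": 0, "az": -0.18, "jaw": -1},
    {"x": 0.24, "y": -0.22, "z": 0, "ax": 0, "ay": 0, "az": -0.33, "jaw": -1},
    {"x": 0.35, "y": -0.32, "z": 0, "ax": 0, "ay": 0, "az": -0.48, "jaw": -1},
    {"x": 0.46, "y": -0.42, "z": 0, "ax": 0, "ay": 0, "az": -0.63, "jaw": -1},
    {"x": 0.55, "y": -0.51, "z": 0, "ax": 0, "ay": 0, "az": -0.77, "jaw": -1},
    {"x": 0.62, "y": -0.57, "z": 0, "ax": 0, "ay": 0, "az": -0.87, "jaw": -1},
    {"x": 0.66, "y": -0.61, "z": 0, "ax": 0, "ay": 0, "az": -0.92, "jaw": -1},
    {"x": 0.665, "y": -0.61, "z": 0, "ax": 0, "ay": 0, "az": -0.92, "jaw": -1},
    {"x": 0.665, "y": -0.61, "z": 0, "ax": 0, "ay": 0, "az": -0.92, "jaw": -1},
  ],
)

```text
time: 7.7
tool_pos: [580.7, 169.3, 245.4]
tcp_rot: [-3.141, 0.0, 2.09]
contact_force: [-0.4, -0.2, -2.7]
grip_width: 54.1
finger_force: 30.0
```

```bash
python3 go.py "502.3 312.6 246 175" "502.3 312.6 98 194.3" 
```

```text
t 7.7 [580.7 169.3 245.4] 119.7 w 54.1 F [-0.4 -0.2 -2.7] 29.995672702789307
502.3 312.6 246 175 -> {'x': np.float64(0.816), 'y': np.float64(0.015), 'z': np.float64(-0.003), 'az': np.float64(-0.921)}
502.3 312.6 98 194.3 -> {'x': np.float64(0.0), 'y': np.float64(0.0), 'z': np.float64(0.74), 'az': np.float64(-0.322)}
```

Call:
send_rows(
  rows=[
    {"x": 0.04, "y": 0, "z": 0, "ax": 0, "ay": 0, "az": -0.06, "jaw": -1},
    {"x": 0.14, "y": 0, "z": 0, "ax": 0, "ay": 0, "az": -0.18, "jaw": -1},
    {"x": 0.28, "y": 0, "z": 0, "ax": 0, "ay": 0, "az": -0.33, "jaw": -1},
    {"x": 0.42, "y": 0.01, "z": 0, "ax": 0, "ay": 0, "az": -0.48, "jaw": -1},
    {"x": 0.56, "y": 0.01, "z": 0, "ax": 0, "ay": 0, "az": -0.63, "jaw": -1},
    {"x": 0.68, "y": 0.015, "z": 0, "ax": 0, "ay": 0, "az": -0.77, "jaw": -1},
    {"x": 0.76, "y": 0.015, "z": 0, "ax": 0, "ay": 0, "az": -0.87, "jaw": -1},
    {"x": 0.81, "y": 0.015, "z": 0, "ax": 0, "ay": 0, "az": -0.92, "jaw": -1},
    {"x": 0.816, "y": 0.015, "z": 0, "ax": 0, "ay": 0, "az": -0.92, "jaw": -1},
    {"x": 0.816, "y": 0.015, "z": 0, "ax": 0, "ay": 0, "az": -0.92, "jaw": -1},
  ],
)

```text
time: 8.95
tool_pos: [502.3, 312.4, 245.7]
tcp_rot: [-3.141, 0.0, 3.053]
contact_force: [-0.3, 0.2, -1.9]
grip_width: 54.8
finger_force: 30.0
```

```bash
python3 go.py "502.3 312.6 130 194.3" "502.3 312.6 98 194.3" 
```

```text
t 8.95 [502.3 312.4 245.7] 174.9 w 54.8 F [-0.3  0.2 -1.9] 29.995500147342682
502.3 312.6 130 194.3 -> {'x': np.float64(0.0), 'y': np.float64(0.001), 'z': np.float64(0.579), 'az': np.float64(-0.323)}
502.3 312.6 98 194.3 -> {'x': np.float64(-0.0), 'y': np.float64(0.0), 'z': np.float64(0.16), 'az': np.float64(-0.0)}
```

Call:
send_rows(
  rows=[
    {"x": 0, "y": 0, "z": 0.04, "ax": 0, "ay": 0, "az": -0.1, "jaw": -1},
    {"x": 0, "y": 0, "z": 0.14, "ax": 0, "ay": 0, "az": -0.2, "jaw": -1},
    {"x": 0, "y": 0, "z": 0.27, "ax": 0, "ay": 0, "az": -0.3, "jaw": -1},
    {"x": 0, "y": 0, "z": 0.4, "ax": 0, "ay": 0, "az": -0.323, "jaw": -1},
    {"x": 0, "y": 0, "z": 0.52, "ax": 0, "ay": 0, "az": -0.323, "jaw": -1},
    {"x": 0, "y": 0, "z": 0.61, "ax": 0, "ay": 0, "az": -0.323, "jaw": -1},
    {"x": 0, "y": 0, "z": 0.66, "ax": 0, "ay": 0, "az": -0.323, "jaw": -1},
    {"x": 0, "y": 0, "z": 0.69, "ax": 0, "ay": 0, "az": -0.323, "jaw": -1},
    {"x": 0, "y": 0, "z": 0.7, "ax": 0, "ay": 0, "az": -0.323, "jaw": -1},
    {"x": 0, "y": 0, "z": 0.7, "ax": 0, "ay": 0, "az": -0.323, "jaw": -1},
  ],
)

```text
time: 10.2
tool_pos: [502.2, 313.1, 106.2]
tcp_rot: [3.141, 0.001, -2.89]
contact_force: [0.2, -0.3, -3.3]
grip_width: 54.8
finger_force: 30.0
```

```bash
python3 - <<'E'
from h import *
o=bot.get_obs();w,_=bot.capture('wrist');t,d=bot.capture('top');s,_=bot.capture('side')
c=cam('top');P=cloud(c,d)
m=(abs(P[...,2]-150)<9)&(np.hypot(P[...,0]-502,P[...,1]-312)<60)&(d>0)
a=cv2.resize(w,(400,300));b=cv2.resize(s[100:220,150:270],(300,300));e=cv2.resize(t[130:250,70:190],(300,300))
im=np.zeros((600,700,3),np.uint8);im[:300,:400]=a;im[:300,400:]=b;im[300:,400:]=e;save('chk1',im)
E
python3 go.py "502.3 312.6 98 194.3"
```

```text
t 10.35 [502.2 313.2 106.3] -165.6 w 54.7 F [-0.7  0.2 -3. ] 29.995763897895813
502.3 312.6 98 194.3 -> {'x': np.float64(0.0), 'y': np.float64(-0.003), 'z': np.float64(0.041), 'az': np.float64(0.002)}
```

View pics/chk1.png

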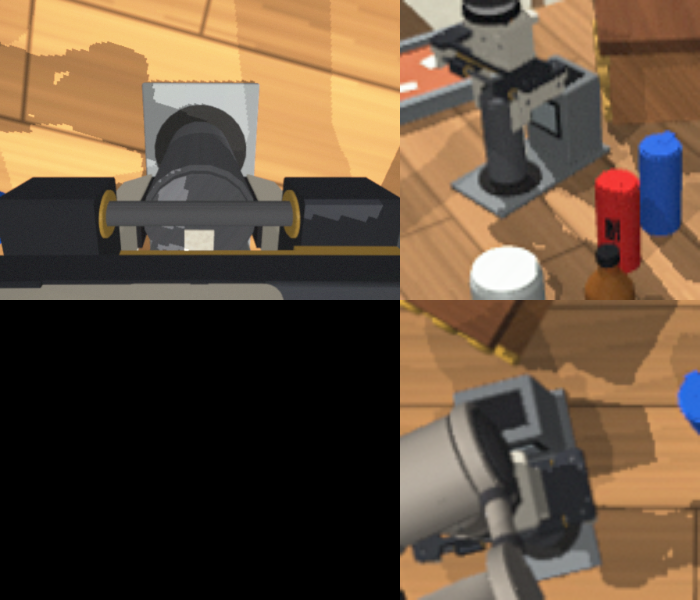

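The wrist view shows the strip at (200,240) facing the tower, and the side crop shows the tin upright over the pad at (510,185). Lowering slowly.

Call:
send_rows(
  rows=[
    {"x": 0, "y": 0, "z": 0.01, "ax": 0, "ay": 0, "az": 0, "jaw": -1},
    {"x": 0, "y": 0, "z": 0.02, "ax": 0, "ay": 0, "az": 0, "jaw": -1},
    {"x": 0, "y": 0, "z": 0.027, "ax": 0, "ay": 0, "az": 0, "jaw": -1},
    {"x": 0, "y": 0, "z": 0.032, "ax": 0, "ay": 0, "az": 0, "jaw": -1},
    {"x": 0, "y": 0, "z": 0.036, "ax": 0, "ay": 0, "az": 0, "jaw": -1},
    {"x": 0, "y": 0, "z": 0.039, "ax": 0, "ay": 0, "az": 0, "jaw": -1},
    {"x": 0, "y": 0, "z": 0.041, "ax": 0, "ay": 0, "az": 0, "jaw": -1},
    {"x": 0, "y": 0, "z": 0.043, "ax": 0, "ay": 0, "az": 0, "jaw": -1},
    {"x": 0, "y": 0, "z": 0.043, "ax": 0, "ay": 0, "az": 0, "jaw": -1},
    {"x": 0, "y": 0, "z": 0.043, "ax": 0, "ay": 0, "az": 0, "jaw": -1},
  ],
)

```text
time: 11.6
tool_pos: [502.1, 313.0, 97.8]
tcp_rot: [3.141, 0.001, -2.89]
contact_force: [-1.2, -2.7, 5.1]
grip_width: 54.5
finger_force: 30.0
```

Contact is made: the force went from -3 to +5 N. Opening in steps, then rising.

Call:
send_rows(
  rows=[
    {"x": 0, "y": 0, "z": 0, "ax": 0, "ay": 0, "az": 0, "jaw": 0.3},
    {"x": 0, "y": 0, "z": 0, "ax": 0, "ay": 0, "az": 0, "jaw": 0.5},
    {"x": 0, "y": 0, "z": 0, "ax": 0, "ay": 0, "az": 0, "jaw": 0.8},
    {"x": 0, "y": 0, "z": 0, "ax": 0, "ay": 0, "az": 0, "jaw": 0.8},
    {"x": 0, "y": 0, "z": 0, "ax": 0, "ay": 0, "az": 0, "jaw": 0.8},
    {"x": 0, "y": 0, "z": 0, "ax": 0, "ay": 0, "az": 0, "jaw": 0.8},
    {"x": 0, "y": 0, "z": -0.1, "ax": 0, "ay": 0, "az": 0, "jaw": 0.8},
    {"x": 0, "y": 0, "z": -0.3, "ax": 0, "ay": 0, "az": 0, "jaw": 0.8},
    {"x": 0, "y": 0, "z": -0.55, "ax": 0, "ay": 0, "az": 0, "jaw": 0.8},
    {"x": 0, "y": 0, "z": -0.8, "ax": 0, "ay": 0, "az": 0, "jaw": 0.8},
  ],
)

```text
time: 12.85
tool_pos: [501.7, 312.9, 258.7]
tcp_rot: [3.142, -0.0, -2.89]
contact_force: [1.2, 0.6, -0.2]
grip_width: 82.5
finger_force: 0.0
```

```bash
python3 - <<'E'
from h import *
o=bot.get_obs();p,d=bot.capture('wrist');c=cam('wrist',o);P=cloud(c,d);Z=P[...,2].copy();Z[d==0]=-99
hsv=cv2.cvtColor(p,cv2.COLOR_RGB2HSV)
lid=(abs(Z-142)<7)&(np.hypot(P[...,0]-502,P[...,1]-312)<40)
pts=lambda m,z: plane(c,np.argwhere(m)[:,::-1],z)[:,:2].astype(np.float32)
q=pts(lid,142);e=cv2.minEnclosingCircle(q);print('lid',len(q),e,q.mean(0),np.median(Z[lid]))
s=lid&(hsv[...,2]>150)&(hsv[...,1]<60)
if s.sum()>20:
    q=pts(s,142);v=q.mean(0)-np.array(e[0]);print(len(q),cv2.minAreaRect(q),np.degrees(np.arctan2(v[1],v[0])))
E
python3 go.py "520 170 260 175" "550 30 260 130" "510 -150 260 99.2" "494.1 -251.1 240 99.2"
```

```text
lid 3447 ((500.09503173828125, 314.03387451171875), 29.735624313354492) [498.54233 312.41852] 142.1244803206024
542 ((516.0731811523438, 316.7112731933594), (26.20516014099121, 15.150630950927734), 14.406390190124512) 10.078736767463518
t 12.9 [504.  314.  266.4] -165.6 w 82.9 F [-0.1  0.5  5.4] 0.0
520 170 260 175 -> {'x': np.float64(0.102), 'y': np.float64(-0.717), 'z': np.float64(0.032), 'az': np.float64(0.323)}
550 30 260 130 -> {'x': np.float64(-0.21), 'y': np.float64(-0.684), 'z': np.float64(-0.0), 'az': np.float64(0.75)}
510 -150 260 99.2 -> {'x': np.float64(-0.561), 'y': np.float64(-0.732), 'z': np.float64(-0.0), 'az': np.float64(0.513)}
494.1 -251.1 240 99.2 -> {'x': np.float64(-0.486), 'y': np.float64(-0.159), 'z': np.float64(0.1), 'az': np.float64(-0.0)}
```

The tin stands right: lid centre (501,313) and strip at 14.4° against the reader's 14.3°. On to the tag.

Call:
send_rows(
  rows=[
    {"x": 0, "y": -0.15, "z": 0, "ax": 0, "ay": 0, "az": 0.12, "jaw": 0.4},
    {"x": 0, "y": -0.4, "z": 0, "ax": 0, "ay": 0, "az": 0.28, "jaw": 0.2},
    {"x": 0, "y": -0.65, "z": 0, "ax": 0, "ay": 0, "az": 0.45, "jaw": 0},
    {"x": 0, "y": -0.9, "z": 0, "ax": 0, "ay": 0, "az": 0.6, "jaw": 0},
    {"x": 0.2, "y": -1, "z": 0, "ax": 0, "ay": 0, "az": 0.76, "jaw": 0},
    {"x": 0.35, "y": -1, "z": 0, "ax": 0, "ay": 0, "az": 0.9, "jaw": 0},
    {"x": 0.35, "y": -1, "z": 0, "ax": 0, "ay": 0, "az": 1, "jaw": 0},
    {"x": 0.35, "y": -1, "z": 0, "ax": 0, "ay": 0, "az": 1, "jaw": 0},
    {"x": 0.35, "y": -1, "z": 0, "ax": 0, "ay": 0, "az": 1, "jaw": 0},
    {"x": 0.35, "y": -1, "z": 0, "ax": 0, "ay": 0, "az": 1, "jaw": 0},
  ],
)

```text
time: 14.15
tool_pos: [484.0, 102.0, 256.9]
tcp_rot: [-3.141, -0.0, 2.347]
contact_force: [0.7, 0.3, 0.3]
grip_width: 46.1
finger_force: 0.0
```

```bash
python3 go.py "490 -70 260 99.2" "494.1 -251.1 240 99.2"
```

```text
t 14.15 [484.  102.  256.9] 134.5 w 46.1 F [0.7 0.3 0.3] 0.0
490 -70 260 99.2 -> {'x': np.float64(-0.635), 'y': np.float64(-0.581), 'z': np.float64(-0.015), 'az': np.float64(0.588)}
494.1 -251.1 240 99.2 -> {'x': np.float64(-0.897), 'y': np.float64(-0.125), 'z': np.float64(0.1), 'az': np.float64(-0.0)}
```

Call:
send_rows(
  rows=[
    {"x": -0.15, "y": -0.15, "z": 0, "ax": 0, "ay": 0, "az": 0.15, "jaw": 0},
    {"x": -0.35, "y": -0.35, "z": 0, "ax": 0, "ay": 0, "az": 0.3, "jaw": 0},
    {"x": -0.55, "y": -0.55, "z": 0, "ax": 0, "ay": 0, "az": 0.45, "jaw": 0},
    {"x": -0.75, "y": -0.75, "z": 0, "ax": 0, "ay": 0, "az": 0.588, "jaw": 0},
    {"x": -0.9, "y": -0.9, "z": 0, "ax": 0, "ay": 0, "az": 0.588, "jaw": 0},
    {"x": -1, "y": -1, "z": 0, "ax": 0, "ay": 0, "az": 0.588, "jaw": 0},
    {"x": -1, "y": -1, "z": 0, "ax": 0, "ay": 0, "az": 0.588, "jaw": 0},
    {"x": -1, "y": -1, "z": 0, "ax": 0, "ay": 0, "az": 0.588, "jaw": 0},
    {"x": -1, "y": -1, "z": 0, "ax": 0, "ay": 0, "az": 0.588, "jaw": 0},
    {"x": -1, "y": -1, "z": 0, "ax": 0, "ay": 0, "az": 0.588, "jaw": 0},
  ],
)

```text
time: 15.4
tool_pos: [481.0, -180.1, 257.2]
tcp_rot: [3.141, -0.0, 1.731]
contact_force: [0.3, 0.4, 0.2]
grip_width: 45.8
finger_force: 0.0
```

```bash
python3 - <<'E'
from h import *
o=bot.get_obs();p,d=bot.capture('wrist');c=cam('wrist',o);P=cloud(c,d);Z=P[...,2].copy();Z[d==0]=-99
save('w2',p)
pts=lambda m,z: plane(c,np.argwhere(m)[:,::-1],z)[:,:2].astype(np.float32)
near=lambda x,y,r: np.hypot(P[...,0]-x,P[...,1]-y)<r
hsv=cv2.cvtColor(p,cv2.COLOR_RGB2HSV)
for n,m,z in [('tagtop',(abs(Z-145)<6)&near(490,-224,50),145),('peg',(abs(Z-154)<9)&near(590,-195,50)&(hsv[...,1]<70),153),('post',(abs(Z-160)<4)&near(640,-209,25),160)]:
    if m.sum()>20:
        q=pts(m,z);print(n,len(q),cv2.minAreaRect(q),q.mean(0),np.median(Z[m]))
        if n=='peg':
            l=cv2.fitLine(P[m][:,:2].astype(np.float32),cv2.DIST_HUBER,0,.01,.01).ravel();print(l,np.degrees(np.arctan2(l[1],l[0])),Z[m].max(),P[m][:,0].min())
E
python3 go.py "494.1 -251.1 240 99.2" "494.1 -251.1 105 99.2"
```

```text
tagtop 766 ((488.8707275390625, -211.37083435058594), (9.835865020751953, 56.119197845458984), 9.58491325378418) [ 489.08997 -210.95508] 144.97091795108747
peg 627 ((571.729248046875, -187.62396240234375), (10.031164169311523, 53.39822006225586), 74.51111602783203) [ 568.237   -186.13335] 157.14052500993574
[ 9.7488064e-01 -2.2272797e-01  5.6791534e+02 -1.8497629e+02] -12.86931 161.12739145784704 545.0432989641242
t 15.45 [ 481.  -180.2  257.2] 99.2 w 45.9 F [-0.7 -0.2 -0.6] 0.0
494.1 -251.1 240 99.2 -> {'x': np.float64(-0.36), 'y': np.float64(0.008), 'z': np.float64(0.086), 'az': np.float64(-0.0)}
494.1 -251.1 105 99.2 -> {'x': np.float64(0.0), 'y': np.float64(0.0), 'z': np.float64(0.675), 'az': np.float64(-0.0)}
```

View pics/w2.png

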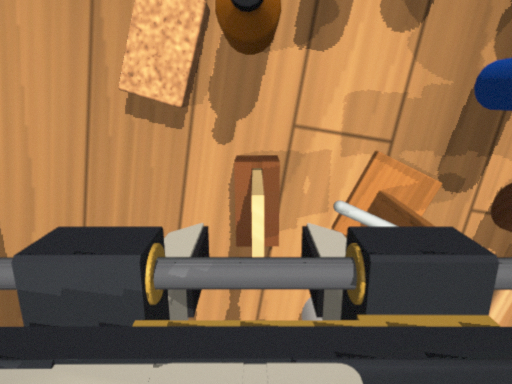

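The tag edge runs from (258,170) to (258,255) between the fingers, and the peg tip is at (338,206). The wrist fix agrees with the top view: tag centre about (490.5,-223.5) at 9.5°, and the peg at -15.5°. Going down beside the hole on the -y half of the tag, away from the peg, and closing.

Call:
send_rows(
  rows=[
    {"x": -0.18, "y": 0, "z": 0, "ax": 0, "ay": 0, "az": 0, "jaw": 0},
    {"x": -0.36, "y": 0.008, "z": 0.1, "ax": 0, "ay": 0, "az": 0, "jaw": 0},
    {"x": -0.36, "y": 0.008, "z": 0.3, "ax": 0, "ay": 0, "az": 0, "jaw": 0},
    {"x": -0.36, "y": 0.008, "z": 0.5, "ax": 0, "ay": 0, "az": 0, "jaw": 0},
    {"x": -0.36, "y": 0.008, "z": 0.65, "ax": 0, "ay": 0, "az": 0, "jaw": 0},
    {"x": -0.36, "y": 0.008, "z": 0.745, "ax": 0, "ay": 0, "az": 0, "jaw": 0},
    {"x": -0.36, "y": 0.008, "z": 0.745, "ax": 0, "ay": 0, "az": 0, "jaw": 0},
    {"x": -0.36, "y": 0.008, "z": 0.745, "ax": 0, "ay": 0, "az": 0, "jaw": -1},
    {"x": -0.36, "y": 0.008, "z": 0.745, "ax": 0, "ay": 0, "az": 0, "jaw": -1},
    {"x": -0.36, "y": 0.008, "z": 0.745, "ax": 0, "ay": 0, "az": 0, "jaw": -1},
  ],
)

```text
time: 16.7
tool_pos: [494.2, -252.0, 108.9]
tcp_rot: [3.141, 0.001, 1.73]
contact_force: [0.1, -0.5, -0.7]
grip_width: 20.5
finger_force: 0.0
```

Call:
send_rows(
  rows=[
    {"x": 0, "y": 0, "z": 0, "ax": 0, "ay": 0, "az": 0, "jaw": -1},
    {"x": 0, "y": 0, "z": 0, "ax": 0, "ay": 0, "az": 0, "jaw": -1},
    {"x": 0, "y": 0, "z": 0, "ax": 0, "ay": 0, "az": 0, "jaw": -1},
    {"x": 0, "y": 0, "z": 0, "ax": 0, "ay": 0, "az": 0, "jaw": -1},
    {"x": 0, "y": 0, "z": -0.04, "ax": 0, "ay": 0, "az": 0, "jaw": -1},
    {"x": 0, "y": 0, "z": -0.1, "ax": 0, "ay": 0, "az": 0, "jaw": -1},
    {"x": 0, "y": 0, "z": -0.16, "ax": 0, "ay": 0, "az": 0, "jaw": -1},
    {"x": 0, "y": 0, "z": -0.22, "ax": 0, "ay": 0, "az": 0, "jaw": -1},
    {"x": 0, "y": 0, "z": -0.24, "ax": 0, "ay": 0, "az": 0, "jaw": -1},
    {"x": 0, "y": 0, "z": -0.24, "ax": 0, "ay": 0, "az": 0, "jaw": -1},
  ],
)

```text
time: 17.95
tool_pos: [493.7, -251.8, 156.4]
tcp_rot: [-3.142, 0.0, 1.73]
contact_force: [0.6, 0.2, -0.3]
grip_width: 9.5
finger_force: 30.0
```

```bash
python3 go.py "492.8 -196.5 157 74.2" "554.4 -214 157 74.2"
```

```text
t 17.95 [ 493.7 -251.8  156.4] 99.1 w 9.5 F [ 0.6  0.2 -0.3] 29.99976821243763
492.8 -196.5 157 74.2 -> {'x': np.float64(0.274), 'y': np.float64(0.039), 'z': np.float64(-0.003), 'az': np.float64(0.415)}
554.4 -214 157 74.2 -> {'x': np.float64(-0.0), 'y': np.float64(0.32), 'z': np.float64(-0.0), 'az': np.float64(-0.0)}
```

Call:
send_rows(
  rows=[
    {"x": 0.03, "y": 0.005, "z": 0, "ax": 0, "ay": 0, "az": 0.05, "jaw": -1},
    {"x": 0.08, "y": 0.01, "z": 0, "ax": 0, "ay": 0, "az": 0.12, "jaw": -1},
    {"x": 0.14, "y": 0.02, "z": 0, "ax": 0, "ay": 0, "az": 0.21, "jaw": -1},
    {"x": 0.2, "y": 0.03, "z": 0, "ax": 0, "ay": 0, "az": 0.3, "jaw": -1},
    {"x": 0.25, "y": 0.035, "z": 0, "ax": 0, "ay": 0, "az": 0.38, "jaw": -1},
    {"x": 0.274, "y": 0.039, "z": 0, "ax": 0, "ay": 0, "az": 0.415, "jaw": -1},
    {"x": 0.274, "y": 0.039, "z": 0, "ax": 0, "ay": 0, "az": 0.415, "jaw": -1},
    {"x": 0.274, "y": 0.039, "z": 0, "ax": 0, "ay": 0, "az": 0.415, "jaw": -1},
    {"x": 0.274, "y": 0.039, "z": 0, "ax": 0, "ay": 0, "az": 0.415, "jaw": -1},
    {"x": 0.274, "y": 0.039, "z": 0, "ax": 0, "ay": 0, "az": 0.415, "jaw": -1},
  ],
)

```text
time: 19.2
tool_pos: [492.9, -196.7, 156.1]
tcp_rot: [-3.142, -0.0, 1.295]
contact_force: [-0.7, -0.5, -0.1]
grip_width: 9.7
finger_force: 30.0
```

```bash
python3 - <<'E'
from h import *
o=bot.get_obs();w,d=bot.capture('wrist');s,ds=bot.capture('side');np.savez('a1.npz',w=w,d=d,s=s,ds=ds,pos=o['tool_pos'],rot=o['tcp_rot'])
a=cv2.resize(w,(400,300));b=cv2.resize(s[180:300,240:400],(800,600))[:300*2]
im=np.zeros((600,800,3),np.uint8);im[:]=b;im[:225,500:]=cv2.resize(w,(300,225));save('chk2',im)
E
python3 go.py
```

```text
t 19.3 [ 492.9 -196.6  156.1] 74.2 w 9.8 F [-0.1  0.3 -0.3] 29.999723732471466
```

View pics/chk2.png

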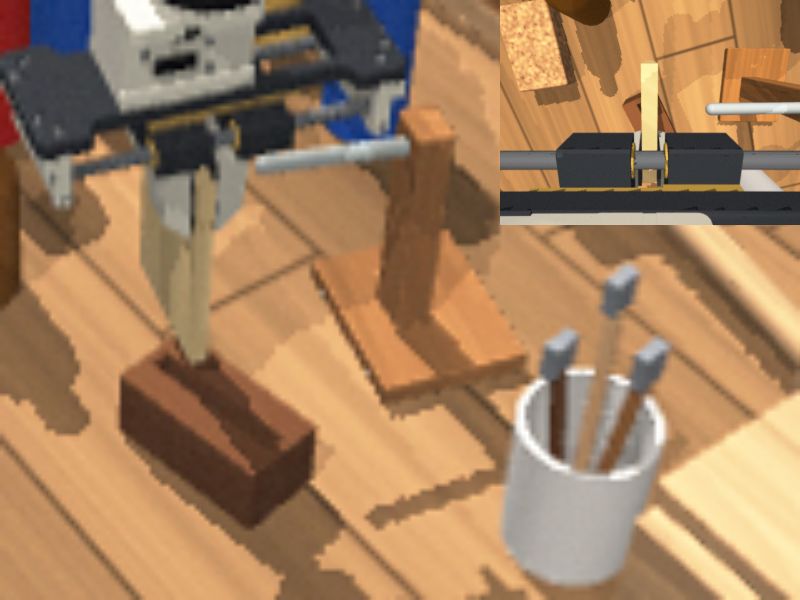

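The tag is held upright at side-crop pixel (190,260), clear of the block, with the peg tip at (258,160) ahead of it. One numeric check of the lateral alignment before sliding it on.

```bash
python3 - <<'E'
from h import *
z=np.load('a1.npz');c=cam('wrist',dict(tool_pos=z['pos'],tcp_rot=z['rot']));w,d=z['w'],z['d'];P=cloud(c,d)
a=z['rot'][2];tx=np.array([np.cos(a),np.sin(a)]);ty=np.array([np.sin(a),-np.cos(a)]);o=z['pos'][:2]
Z=P[...,2].copy();Z[d==0]=-99;S=cv2.cvtColor(w,cv2.COLOR_RGB2HSV)[...,1]
X=(P[...,:2]-o)@tx;Y=(P[...,:2]-o)@ty
m=(Z>183)&(Z<202)&(X>20)&(X<90)&(abs(Y)<15)&(S>60)
print('tag top z',np.median(Z[m]),m.sum());zt=np.median(Z[m])
q=plane(c,np.argwhere(m)[:,::-1],zt)[:,:2]-o;print('tag x end',np.percentile(q@tx,[2,99.5]),'y',np.percentile(q@ty,[2,98]))
m=(Z>142)&(Z<168)&(X>0)&(X<70)&(Y>25)&(Y<130)&(S<50)
q=plane(c,np.argwhere(m)[:,::-1],155)[:,:2]-o;px,py=q@tx,q@ty;print('peg',m.sum(),'tip y',np.percentile(py,1),'zmed',np.median(Z[m]))
for lo in range(40,110,10):
    k=(py>=lo)&(py<lo+10)
    if k.sum()>5: print(lo,np.percentile(px[k],[3,50,97]).round(1))
E
```

```text
tag top z 192.76484555816285 3539
tag x end [21.22314697 67.22546755] y [-4.62957965  4.93199675]
peg 3129 tip y 47.587244099861024 zmed 155.33834024961317
40 [26.4 30.6 34.5]
50 [25.6 30.6 35. ]
60 [25.6 30.6 35. ]
70 [26.1 30.6 35.5]
80 [26.1 31.1 35.5]
90 [26.1 31.1 35.5]
100 [26.6 31.1 35.5]
```

The peg axis sits about 2.5 mm further along tool x than the hole (30.6 against 28), and the heights match (hole 152.8). I correct that and slide 80 mm.

Call:
send_rows(
  rows=[
    {"x": 0.006, "y": 0.03, "z": 0, "ax": 0, "ay": 0, "az": 0, "jaw": -1},
    {"x": 0.012, "y": 0.08, "z": 0, "ax": 0, "ay": 0, "az": 0, "jaw": -1},
    {"x": 0.012, "y": 0.13, "z": 0, "ax": 0, "ay": 0, "az": 0, "jaw": -1},
    {"x": 0.012, "y": 0.18, "z": 0, "ax": 0, "ay": 0, "az": 0, "jaw": -1},
    {"x": 0.012, "y": 0.23, "z": 0, "ax": 0, "ay": 0, "az": 0, "jaw": -1},
    {"x": 0.012, "y": 0.28, "z": 0, "ax": 0, "ay": 0, "az": 0, "jaw": -1},
    {"x": 0.012, "y": 0.33, "z": 0, "ax": 0, "ay": 0, "az": 0, "jaw": -1},
    {"x": 0.012, "y": 0.38, "z": 0, "ax": 0, "ay": 0, "az": 0, "jaw": -1},
    {"x": 0.012, "y": 0.4, "z": 0, "ax": 0, "ay": 0, "az": 0, "jaw": -1},
    {"x": 0.012, "y": 0.4, "z": 0, "ax": 0, "ay": 0, "az": 0, "jaw": -1},
  ],
)

```text
time: 20.55
tool_pos: [570.6, -215.9, 155.9]
tcp_rot: [-3.141, -0.0, 1.296]
contact_force: [-0.8, -0.5, 0.4]
grip_width: 9.5
finger_force: 30.0
```

Call:
send_rows(
  rows=[
    {"x": 0, "y": 0, "z": 0.01, "ax": 0, "ay": 0, "az": 0, "jaw": -1},
    {"x": 0, "y": 0, "z": 0.02, "ax": 0, "ay": 0, "az": 0, "jaw": -1},
    {"x": 0, "y": 0, "z": 0.025, "ax": 0, "ay": 0, "az": 0, "jaw": -1},
    {"x": 0, "y": 0, "z": 0.03, "ax": 0, "ay": 0, "az": 0, "jaw": -1},
    {"x": 0, "y": 0, "z": 0.034, "ax": 0, "ay": 0, "az": 0, "jaw": -1},
    {"x": 0, "y": 0, "z": 0.038, "ax": 0, "ay": 0, "az": 0, "jaw": -1},
    {"x": 0, "y": 0, "z": 0.041, "ax": 0, "ay": 0, "az": 0, "jaw": -1},
    {"x": 0, "y": 0, "z": 0.043, "ax": 0, "ay": 0, "az": 0, "jaw": -1},
    {"x": 0, "y": 0, "z": 0.043, "ax": 0, "ay": 0, "az": 0, "jaw": -1},
    {"x": 0, "y": 0, "z": 0.043, "ax": 0, "ay": 0, "az": 0, "jaw": -1},
  ],
)

```text
time: 21.8
tool_pos: [570.6, -215.9, 147.5]
tcp_rot: [3.141, -0.0, 1.295]
contact_force: [1.1, 0.2, -0.3]
grip_width: 9.7
finger_force: 30.0
```

Call:
send_rows(
  rows=[
    {"x": 0, "y": 0, "z": 0.003, "ax": 0, "ay": 0, "az": 0, "jaw": -1},
    {"x": 0, "y": 0, "z": 0.005, "ax": 0, "ay": 0, "az": 0, "jaw": -1},
    {"x": 0, "y": 0, "z": 0.007, "ax": 0, "ay": 0, "az": 0, "jaw": -1},
    {"x": 0, "y": 0, "z": 0.009, "ax": 0, "ay": 0, "az": 0, "jaw": -1},
    {"x": 0, "y": 0, "z": 0.01, "ax": 0, "ay": 0, "az": 0, "jaw": -1},
    {"x": 0, "y": 0, "z": 0.01, "ax": 0, "ay": 0, "az": 0, "jaw": -1},
    {"x": 0, "y": 0, "z": 0.01, "ax": 0, "ay": 0, "az": 0, "jaw": -1},
    {"x": 0, "y": 0, "z": 0.01, "ax": 0, "ay": 0, "az": 0, "jaw": -1},
    {"x": 0, "y": 0, "z": 0.01, "ax": 0, "ay": 0, "az": 0, "jaw": -1},
    {"x": 0, "y": 0, "z": 0.01, "ax": 0, "ay": 0, "az": 0, "jaw": -1},
  ],
)

```text
time: 23.05
tool_pos: [570.6, -216.0, 146.1]
tcp_rot: [3.141, 0.0, 1.295]
contact_force: [-2.2, 0.8, 5.3]
grip_width: 10.0
finger_force: 30.0
```

```bash
python3 - <<'E'
from h import *
s,ds=bot.capture('side');w,_=bot.capture('wrist')
im=cv2.resize(s[170:290,270:430],(800,600));im[:225,500:]=cv2.resize(w,(300,225));save('chk3',im)
E
python3 go.py
```

```text
t 23.15 [ 570.7 -215.9  146.1] 74.2 w 9.8 F [-0.7  1.   5.4] 30.00063568353653
```

View pics/chk3.png

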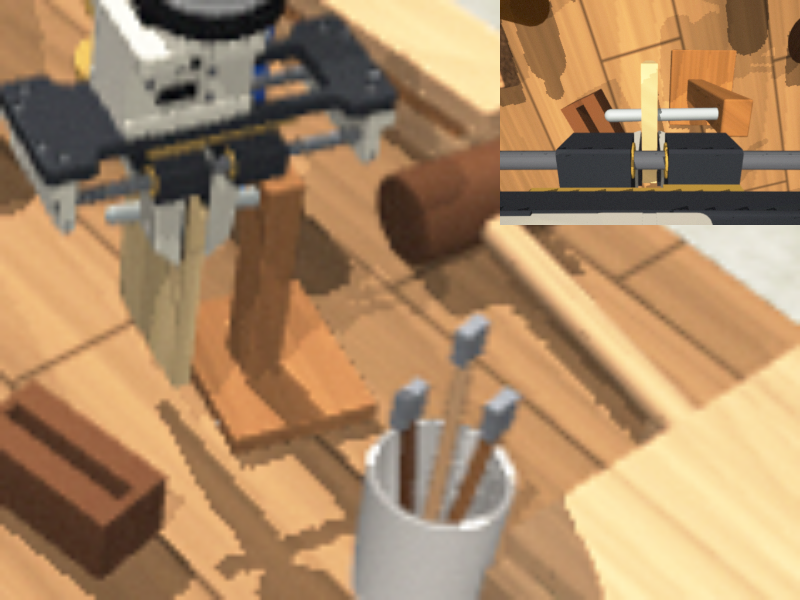

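The peg passes through the tag: its tip shows at (607,116) in the inset on one side, its root on the other, and 5 N is resting on it. Release and rise straight up.

Call:
send_rows(
  rows=[
    {"x": 0, "y": 0, "z": 0, "ax": 0, "ay": 0, "az": 0, "jaw": -0.7},
    {"x": 0, "y": 0, "z": 0, "ax": 0, "ay": 0, "az": 0, "jaw": -0.5},
    {"x": 0, "y": 0, "z": 0, "ax": 0, "ay": 0, "az": 0, "jaw": -0.2},
    {"x": 0, "y": 0, "z": 0, "ax": 0, "ay": 0, "az": 0, "jaw": -0.2},
    {"x": 0, "y": 0, "z": 0, "ax": 0, "ay": 0, "az": 0, "jaw": -0.2},
    {"x": 0, "y": 0, "z": -0.05, "ax": 0, "ay": 0, "az": 0, "jaw": -0.2},
    {"x": 0, "y": 0, "z": -0.15, "ax": 0, "ay": 0, "az": 0, "jaw": -0.2},
    {"x": 0, "y": 0, "z": -0.3, "ax": 0, "ay": 0, "az": 0, "jaw": -0.2},
    {"x": 0, "y": 0, "z": -0.5, "ax": 0, "ay": 0, "az": 0, "jaw": -0.2},
    {"x": 0, "y": 0, "z": -0.6, "ax": 0, "ay": 0, "az": 0, "jaw": -0.2},
  ],
)

```text
time: 24.4
tool_pos: [571.2, -216.2, 268.9]
tcp_rot: [3.137, 0.001, 1.295]
contact_force: [-0.1, -0.1, -1.0]
grip_width: 36.7
finger_force: 0.0
```

Call:
send_rows(
  rows=[
    {"x": 0, "y": -0.1, "z": 0, "ax": 0, "ay": 0, "az": 0, "jaw": -0.2},
    {"x": 0, "y": -0.3, "z": 0, "ax": 0, "ay": 0, "az": 0, "jaw": -0.2},
    {"x": 0, "y": -0.5, "z": 0, "ax": 0, "ay": 0, "az": 0, "jaw": -0.2},
    {"x": 0, "y": -0.7, "z": 0, "ax": 0, "ay": 0, "az": 0, "jaw": -0.2},
    {"x": 0, "y": -0.7, "z": 0, "ax": 0, "ay": 0, "az": 0, "jaw": -0.2},
    {"x": 0, "y": -0.7, "z": 0, "ax": 0, "ay": 0, "az": 0, "jaw": -0.2},
    {"x": 0, "y": -0.7, "z": 0, "ax": 0, "ay": 0, "az": 0, "jaw": -0.2},
    {"x": 0, "y": -0.7, "z": 0, "ax": 0, "ay": 0, "az": 0, "jaw": -0.2},
    {"x": 0, "y": -0.7, "z": 0, "ax": 0, "ay": 0, "az": 0, "jaw": -0.2},
    {"x": 0, "y": -0.7, "z": 0, "ax": 0, "ay": 0, "az": 0, "jaw": -0.2},
  ],
)

```text
time: 25.65
tool_pos: [435.9, -177.8, 265.3]
tcp_rot: [-3.141, -0.0, 1.296]
contact_force: [0.9, 0.7, 0.3]
grip_width: 36.6
finger_force: 0.0
```

```bash
python3 - <<'E'
from h import *
s,_=bot.capture('side');t,_=bot.capture('top')
im=np.zeros((600,800,3),np.uint8);im[:300]=cv2.resize(s[100:280,120:420],(800,480))[150:450];im[300:]=cv2.resize(t[100:290,60:400],(537,300)).copy() if 0 else 0
im[300:,:537]=cv2.resize(t[100:290,60:400],(537,300));save('chk4',im)
E
python3 go.py
```

```text
t 25.75 [ 435.9 -177.8  265.4] 74.2 w 36.3 F [-0.9 -0.1  0.7] 0.0
```

View pics/chk4.png

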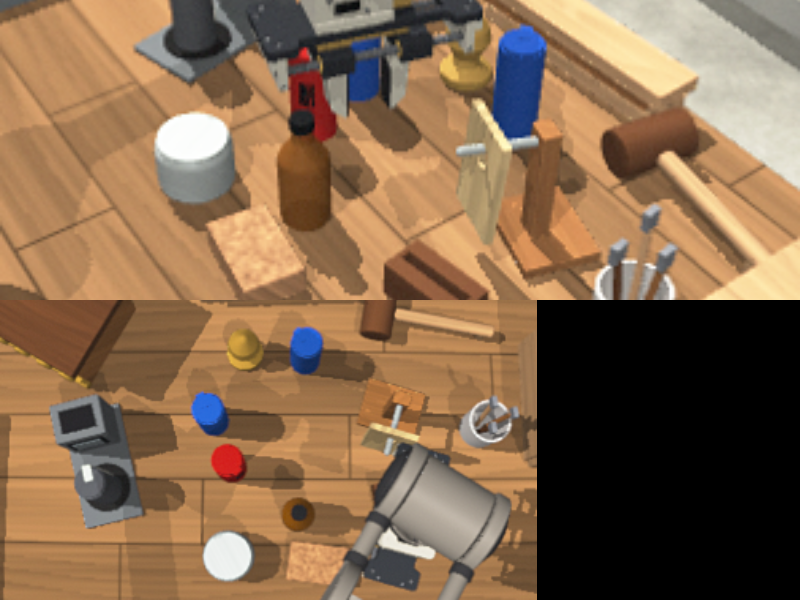

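The tag hangs on the peg at (485,165), nothing touches the robot, and the tin is on the pad with its strip towards the tower at (90,480). The bystanders have not moved. Handing in.

```bash
python3 -c "
from plant import bot
print(bot.close_job())"
```

```text
the job is handed in; nothing more can be done
None
```

The job is handed in at about 26 s on the robot's clock, with no verdict shown; in my last checks the tin stood upright on the reader's pad with its label facing the window, the tag hung by its hole on the peg, both were let go, and nothing else had visibly moved.

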